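# Step the photometer's cell changer to the red sample and shut the lid

### The job

Bring the sample with the red stopper into the photometer's beam: hold the green latch tab of the cell changer pressed down while you slide its grip, until the red cuvette stands between the two blue beam marks, and let the tab spring fully up so that the carriage is locked there. Then shut the compartment lid completely. Treat the instrument gently, never forcing the slide or the lid, keep all cuvettes standing in their pockets and leave the other things on the table alone.

Things in the scene. Friction and masses are not known exactly. Their poses are not given: they have to be found in the camera images.
- photometer: Bench photometer, fixed: white case 250 (x) x 340 (y) x 100 mm (z); origin at the centre of its underside, x from its front (sloping key panel, robot side) to its rear, y along the slide, z up. In its flat top (deck, z = 100 mm) an open compartment (x -25..25, y -75..75 mm) holds an aluminium carriage with four cuvette pockets in a row along y, 20 mm apart. It must never feel more than 60 N.
- beam (a point): Where the light beam crosses: centre of the compartment (x = 0, y = 0, 56 mm up in the photometer's frame), axes as the photometer's. Small blue marks on the deck at both sides of the compartment show its y. A cuvette is in the beam when its centre is at this y within 3 mm.
- carriage (a joint): Travel of carriage, grip and cuvettes along the photometer's +y, 0 to 0.060 m, end stops at both ends. Locking detents at 0, 0.020, 0.040 and 0.060 (about 1 mm play either way); starts at 0 with the white cuvette in the beam. Slides with 2 to 3 N; locked, it cannot be moved either way.
- latch (a joint): How far the green tab is pressed, 0 (up) to 0.006 m (bottom). Spring: about 3 N to start, 7 N at the bottom. The carriage is free while the tab is 3.5 mm or more down. Between detents a released tab rests at 3.5 mm; when the carriage is then pushed on to the next detent it springs up by itself and locks with a hard stop. Locked: below 1.5 mm.
- tab_top (a point): Centre of the green tab's upper face (60 mm in front of the photometer's centre, 17 mm above the deck when up), moves with tab and carriage; axes as the photometer's. The tab is 22 mm (x) by 28 mm (y) and lies in the gap between the grip's two finger stops.
- grip (a point): The carriage's black thumb grip: centre of its foot on the deck, under the tab; axes as the photometer's, moves with the carriage. Two upright finger stops, 6 mm thick (y), 24 mm wide (x), stand 30 mm apart along y; the gap is open to +x and -x. Their tops are 27 mm above the deck, 10 mm above the raised tab. Push on their inner faces to slide it.
- lid (a joint): Angle of the grey compartment lid: 0 shut, 1.7 to 2.0 rad open at the start (leaning back over the rear). The hinge is stiff: the lid stays at any angle and takes 0.05 to 0.16 N m to turn. Fully shut is below 0.05.
- lid_edge (a point): Middle of the lid's free edge, on its outer face (rear face while open, upper face while shut). The lid is a flat plate 95 mm from hinge to free edge, 170 mm wide along y, 5 mm thick, with a low black finger rib (3 mm high, 60 mm wide) along the free edge. Axes turn with the lid.
- lid_hinge (a point): Middle of the lid's hinge line, which runs along the photometer's y, 60 mm behind its centre and 103 mm up; the lid's outer face lies 4 mm from the hinge line (above it when shut); axes as the photometer's.
- cuvette_white: Cuvette standing in one of the four carriage pockets, 12.5 x 12.5 x 45 mm, clear, with a white square stopper 13 mm wide and 8 mm high on top; origin at the centre of its underside, z up. Starts in the beam.
- cuvette_red: Cuvette standing in one of the four carriage pockets, 12.5 x 12.5 x 45 mm, clear, with a red square stopper 13 mm wide and 8 mm high on top; origin at the centre of its underside, z up. The sample to be measured: starts 1, 2 or 3 places from the beam.
- cuvette_blue: Cuvette standing in one of the four carriage pockets, 12.5 x 12.5 x 45 mm, clear, with a blue square stopper 13 mm wide and 8 mm high on top; origin at the centre of its underside, z up.
- cuvette_yellow: Cuvette standing in one of the four carriage pockets, 12.5 x 12.5 x 45 mm, clear, with a yellow square stopper 13 mm wide and 8 mm high on top; origin at the centre of its underside, z up.
- thermometer: Bystander: white probe thermometer, 178 mm long, lying along its x.
- pen: Bystander: blue pen, 141 mm long, lying along its x.
- extender_bottle: Bystander: bottle with blue cap, 56 mm in diameter, 110 mm high.
- ice_pack: Bystander: flat blue cold pack, 160 x 200 x 24 mm.
- cuvette_rack: Bystander: empty white cuvette rack, 60 x 120 x 35 mm.

How it is judged:
By the outcome, as a careful person would: the job done as asked, in the order asked, and still so for the second after the job is handed in, with the robot touching nothing.
It also fails if it takes over 48 s, if anything falls off the work surface, if the arm or the gripper's body presses on something with over 40 N, if the wrist force passes 120 N, or if a joint passes its speed limit or range.

### The arm

A 6-joint arm with a two-finger parallel gripper is mounted at the origin on the work surface. World frame = base frame: x ahead of the robot, y to its left, z up, the work surface at z = 0. Lengths are in m, angles in rad, forces in N, time in s.
With the tool pointing down it reaches from about 0.3 to 0.775 m from the base axis. Payload 14.6 kg.
Tool frame: the origin (TCP) lies at the very end of the fingers, on their centre line; the grasp point (between the pads) lies 19 mm behind it (arm.hold_point_z is the distance from the TCP to the grasp point, in m); z points along the fingers, y is the line along which they close (so a half turn about z gives the same grasp; the last joint's range is limited). The gripper opens to 94 mm and grips with 3 to 60 N. Pads are 16 mm wide; open, the fingers measure 119 mm over their backs; the gripper's body (75 mm by 177 mm) begins 78 mm behind the grasp point.
Start: joints at [-1.391, 0.3, 1.521, -0, 1.321, -0.067], TCP at [0.134, -0.533, 0.205] pointing down, gripper open.
Joint ranges: [-3.03, 3.03], [-0.79, 2.21], [0.23, 2.52], [-1.04, 4.18], [0, 3.07], [-2.55, 2.55]. Speed limits (rad/s): [2.22, 2.22, 2.57, 3.14, 3.14, 3.14].

### API

Orientations are given as a rotation vector (axis times angle).
In Python, from station import sensors, read_camera, workorder, arm gives the robot as it stands.
- The arm moves only by the shell command python3 -m inch 'ROWS' [FORCE]. ROWS is a JSON object of lists of equal length, an entry for each row: "gripper": the closure, from 0 (fully open) to 1 (shut); "translation": the shift along the tool's x, y, z in mm, a list of three; "twist": the turn, a rotation vector about the tool's x, y, z in rad, a list of three. A call has 1 to 8 rows; each row shifts and turns the commanded pose from where the row before left it, along the tool's axes as they then stand; what a row does not reach is not made up. A row lasts 1/10 s, in which the tool goes at most 50 mm and 8.59 degrees, less where a joint would pass 70% of its speed; a pose out of reach is approached as far as the arm can. A call is refused whole if a number of a shift passes 50 or a number of a turn 0.15, either way. A call with a gripper value outside its range is refused whole. The fingers move at their own pace and stop on an object; FORCE is the grip in N (left out, the last holds). Time passes only in rows, so rows that do not move let the fingers close. It gives the time, the measured TCP pose, the force, the opening and the grip force at its end, in the units of the state.
- sensors.state(): the state, without advancing time (a new reading comes with each control period).
- read_camera(name): name is "scene" or "top" or "wrist"; returns a dict with "pixels" (400x640x3 uint8, red, green, blue), "vfov" (degrees; the focal length in pixels is half the picture's height over the tangent of half this angle, whatever the lens; pixels are square), "cx", "cy" (the principal point, pixels), "world_from_camera" (4x4, takes a point from camera to world coordinates); the wrist camera has in their place "tool_from_camera" (4x4, takes a point from camera to tool coordinates, whose origin is the TCP and whose axes are the flange's). Camera axes: x right, y down, z forward; pixel columns grow to the right and rows downward; lengths in m; the calibration is good to about 2 mm. A picture is of the moment at which its call begins: read the wrist's pose just before it. There is no depth.
- workorder.hand_in(): hands the job in; it is judged then, once.
The state is a dict: "time": time; "joints": joint angles; "joint_velocities": joint speeds; "joint_efforts": joint torques, N m; "eef_pos": TCP position; "ee_rot": TCP orientation; "contact_force": force on the tool from outside, world axes, zero at the start; "wrist_torque": the same for the moment, N m; "finger_gap": finger opening in m; "grasp_force": force on a finger pad.
Only numpy, scipy, OpenCV 4.12 (cv2) and the standard library are available. Lean on these libraries where they do the work, as an engineer would, in place of code of your own. Each camera call takes 0.05 s, during which the arm holds its last target. There are 200 camera calls.

## Working session

There is one attempt and no reset: what is moved stays moved. The work goes in short steps, Python scripts to look and compute and a shell command to move; the robot and the scene stay as the last step left them, time stands still between calls to the robot, and variables do not carry over. Pictures are saved under pics/ and viewed, at most 10 in all, crops included, and the job is handed in when it is done.

```bash
mkdir -p pics; ls; python3 - <<'E'
from station import sensors, read_camera
import cv2,numpy as np
for n in ("scene","top"):
    c=read_camera(n); cv2.imwrite(f"pics/{n}0.png",c["pixels"][:,:,::-1]); print(n,c["vfov"],c["cx"],c["cy"],np.round(c["world_from_camera"],4).tolist())
c=read_camera("wrist");print(c["vfov"],np.round(c["tool_from_camera"],4).tolist())
print(sensors.state())
E
```

```text
pics
scene 51.785235030649694 320.3468962048622 195.52140481245678 [[-0.8756, 0.2859, -0.3893, 1.0113], [0.483, 0.5261, -0.7, 0.8418], [0.0047, -0.8009, -0.5988, 0.7634], [0.0, 0.0, 0.0, 1.0]]
top 52.639537514787975 313.45036170282043 199.21048696811567 [[0.0233, -0.9868, 0.1603, 0.3884], [-0.9997, -0.0239, -0.0018, 0.0305], [0.0056, -0.1602, -0.9871, 1.1027], [0.0, 0.0, 0.0, 1.0]]
58.09454299053715 [[-0.0004, -0.9591, -0.2832, 0.082], [1.0, -0.0005, 0.0004, 0.0012], [-0.0005, -0.2832, 0.9591, -0.1795], [0.0, 0.0, 0.0, 1.0]]
{'time': 0.15, 'joints': array([-1.39061209e+00,  3.00361516e-01,  1.52142800e+00, -4.46895869e-06,
        1.32068218e+00, -6.65625885e-02]), 'joint_velocities': array([ 0.00046193, -0.00075505, -0.0015452 ,  0.0003364 , -0.00023915,
        0.00014913]), 'joint_efforts': array([ 3.21606558e-04, -5.31958652e+01, -3.52823281e+01,  7.08110654e-02,
        2.36363837e-02, -7.35022650e-05]), 'eef_pos': array([ 0.13431927, -0.53314806,  0.2050112 ]), 'ee_rot': array([-3.11684295e+00, -3.86500262e-01,  8.51680752e-05]), 'contact_force': array([ 0.6562871 , -0.1710035 , -0.28302924]), 'wrist_torque': array([-0.02665428,  0.06309292,  0.05090988]), 'grasp_force': 0.0, 'finger_gap': 0.09430179544758523}
```

View pics/top0.png

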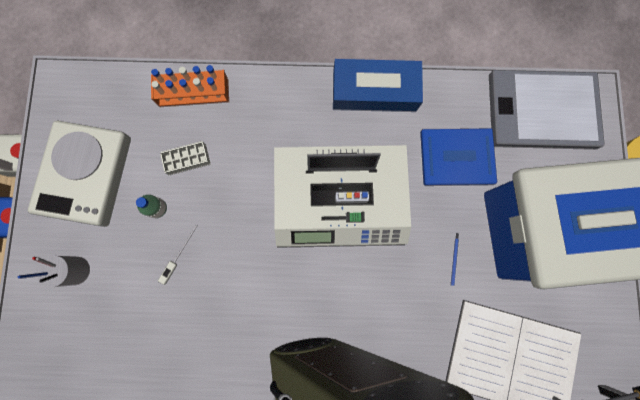

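View pics/scene0.png

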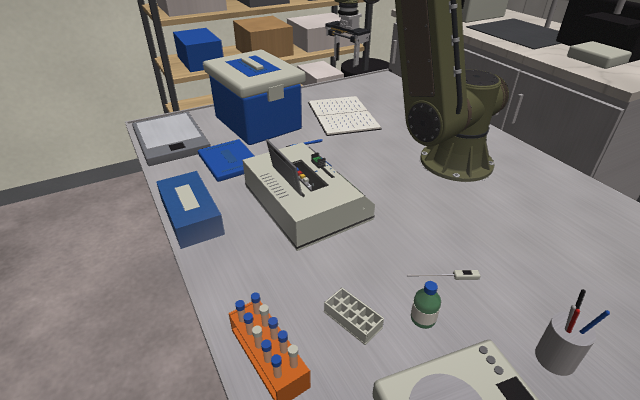

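The photometer is in the top view at about (275–410, 147–245), with white nearest the marks and the others to its right. I'll enlarge that area.

```bash
python3 - <<'E'
import cv2
im=cv2.imread("pics/top0.png")[138:253,265:420]
cv2.imwrite("pics/crop1.png",cv2.resize(im,None,fx=5,fy=5,interpolation=cv2.INTER_CUBIC))
E
```

```text
(no output)
```

View pics/crop1.png

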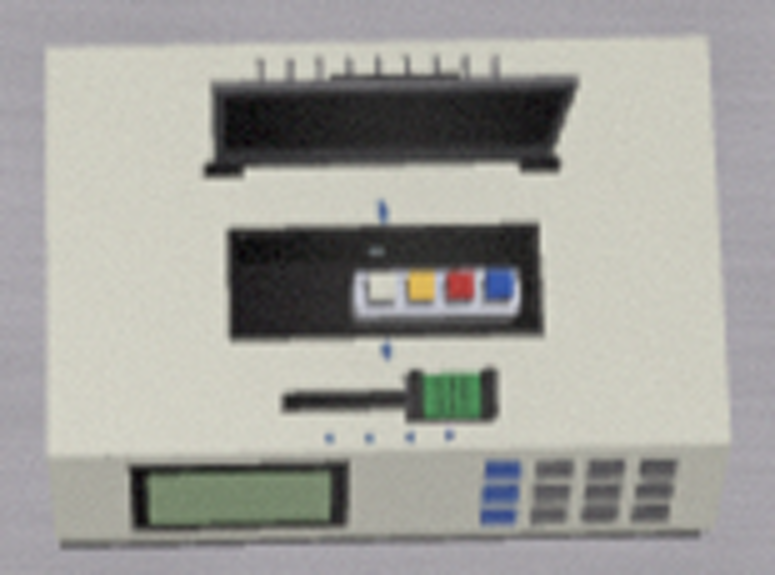

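The order away from the beam is white, yellow, red, blue. Red is two places out at crop (460,287), so the carriage must travel 0.040. The tab is at about (452,396).

```bash
cat >h.py <<'E'
import numpy as np
from scipy.spatial.transform import Rotation as R
from scipy.optimize import least_squares
def ray(c,uv,z,T=None):
    f=200/np.tan(np.radians(c["vfov"]/2)); T=c["world_from_camera"] if T is None else T
    d=T[:3,:3]@np.array([(uv[0]-c["cx"])/f,(uv[1]-c["cy"])/f,1]); o=T[:3,3]
    return o+d*(z-o[2])/d[2]
def wristT(c,s):
    T=np.eye(4); T[:3,:3]=R.from_rotvec(s["ee_rot"]).as_matrix(); T[:3,3]=s["eef_pos"]
    return T@c["tool_from_camera"]
def fit(loc,wor):
    # 2D rigid fit -> (x,y,yaw)
    g=lambda p:(np.array(loc)@np.array([[np.cos(p[2]),np.sin(p[2])],[-np.sin(p[2]),np.cos(p[2])]])+p[:2]-np.array(wor)).ravel()
    r=least_squares(g,[.45,0,0]); return r.x,r.fun
E
python3 - <<'E'
from h import *
from station import read_camera
c=read_camera("top")
P=lambda a,z:ray(c,((a[0]+.5)/5-.5+265,(a[1]+.5)/5-.5+138),z)[:2]
loc=[(.025,.075),(.025,-.075),(-.025,-.075),(-.025,.075),(.125,.17),(.125,-.17)]
px=[(230,230),(540,222),(543,333),(232,340),(47,48),(708,38)]
p,e=fit(loc,[P(a,.1) for a in px]); print(p,e*1000)
co,si=np.cos(p[2]),np.sin(p[2]);M=np.array([[co,-si],[si,co]])
L=lambda w:(w-p[:2])@M
print("tab local",L(P((452,396),.117)), "world",P((452,396),.117))
for n,a in dict(w=(380,287),r=(460,287),b=(498,284)).items():print(n,L(P(a,.109)))
for a in((345,76),(578,76),(213,82)):print("lid top",[L(P(a,z)).round(3) for z in(.18,.195)])
E
```

```text
[ 0.56646337 -0.0424564   0.04349033] [-2.83944359 -3.24390674 -4.27780272  3.73299966  2.58311198  3.05508122
  3.37073281 -3.04449489  0.08612522 -0.14063636  1.07727629 -0.35904289]
tab local [-0.0605814  -0.02918672] world [ 0.50720819 -0.07424939]
w [-0.00426273  0.00385747]
r [-0.00503158 -0.03608093]
b [-0.00387773 -0.05511932]
lid top [array([0.085, 0.023]), array([0.081, 0.024])]
lid top [array([ 0.083, -0.087]), array([ 0.079, -0.084])]
lid top [array([0.083, 0.085]), array([0.079, 0.085])]
```

```bash
python3 -m inch '{"gripper":[1,1,1,1,1,1,1,1],"translation":[[21,-38,0],[21,-38,0],[21,-38,0],[21,-38,0],[21,-38,0],[21,-38,0],[0,0,0],[0,0,0]],"twist":[[0,0,0],[0,0,0],[0,0,0],[0,0,0],[0,0,0],[0,0,-0.14],[0,0,-0.14],[0,0,-0.14]]}' 10
cat >>h.py <<'E'
def go(target,xdir=None):
    "print shift in tool axes (mm) to target, and tool-z twist to bring tool x to heading xdir"
    from station import sensors
    s=sensors.state(); m=R.from_rotvec(s["ee_rot"]).as_matrix()
    print("t",round(s["time"],2),"pos",s["eef_pos"].round(4),"F",s["contact_force"].round(1),"shift",(m.T@(np.array(target)-s["eef_pos"])*1000).round(1),"tilt",m[:,2].round(3))
    if xdir is not None: print("twist",-((xdir-np.arctan2(m[1,0],m[0,0])+np.pi)%(2*np.pi)-np.pi))
E
python3 -c "
from h import *
go([.507,-.074,.19],1.614)"
```

```text
time: 1.0
eef_pos: [0.2012, -0.2807, 0.2058]
ee_rot: [2.963, 1.039, 0.0]
contact_force: [-0.4, -0.6, 0.8]
finger_gap: 0.0336
grasp_force: 0.0
t 1.0 pos [ 0.2012 -0.2807  0.2058] F [-0.4 -0.6  0.8] shift [367.9  29.5  15.8] tilt [ 0.001 -0.001 -1.   ]
twist -0.939592065812139
```

```bash
python3 -m inch '{"gripper":[1,1,1,1,1,1,1,1],"translation":[[46,3.7,0],[46,3.7,0],[46,3.7,0],[46,3.7,0],[46,3.7,0],[46,3.7,0],[46,3.7,0],[46,3.7,0]],"twist":[[0,0,0],[0,0,0],[0,0,0],[0,0,0],[0,0,0],[0,0,0],[0,0,0],[0,0,0]]}'
python3 -m inch '{"gripper":[1,1,1,1,1,1,1,1],"translation":[[0,0,0],[0,0,0],[0,0,0],[0,0,0],[0,0,0],[0,0,0],[0,0,0],[0,0,0]],"twist":[[0,0,-0.134],[0,0,-0.134],[0,0,-0.134],[0,0,-0.134],[0,0,-0.134],[0,0,-0.134],[0,0,-0.134],[0,0,0]]}'
python3 - <<'E'
from h import *
go([.507,-.074,.16],1.614)
from station import sensors,read_camera
import cv2
s=sensors.state();c=read_camera("wrist");cv2.imwrite("pics/w1.png",c["pixels"][:,:,::-1]); np.save("w1T",wristT(c,s))
E
```

```text
time: 1.8
eef_pos: [0.5097, -0.0756, 0.2053]
ee_rot: [2.968, 1.029, -0.0]
contact_force: [-0.2, -1.7, 0.8]
finger_gap: 0.0006
grasp_force: 0.0
time: 2.6
eef_pos: [0.5083, -0.0771, 0.2053]
ee_rot: [-2.181, -2.261, 0.0]
contact_force: [-0.1, -0.2, 1.2]
finger_gap: 0.0004
grasp_force: 0.0
t 2.6 pos [ 0.5083 -0.0771  0.2053] F [-0.1 -0.2  1.2] shift [ 3.1 -1.1 45.3] tilt [-0.  0. -1.]
twist -0.006976799108179499
```

View pics/w1.png

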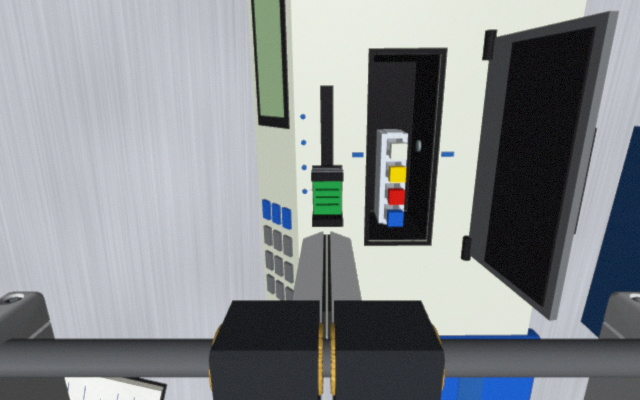

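The wrist view shows the tab top at about (327,198), the blue marks at (357,155) and (448,154), the compartment corners, and the fingertips at about (328,236).

```bash
python3 - <<'E'
from h import *
from station import read_camera
c=read_camera("wrist");T=np.load("w1T.npy")
P=lambda a,z:ray(c,a,z,T)[:2]
loc=[(.025,.075),(.025,-.075),(-.025,-.075),(-.025,.075)]
px=[(446,48),(432,244),(365,243),(369,49)]
W=[P(a,.1) for a in px]; p,e=fit(loc,W); print(p,e*1000)
p0=p.copy();M=np.array([[np.cos(p[2]),-np.sin(p[2])],[np.sin(p[2]),np.cos(p[2])]])
L=lambda w:((w-p[:2])@M).round(4)
print("tab",P((327.5,198),.117),L(P((327.5,198),.117)))
print("stop top inner edge near +y",L(P((327,179),.127)),"marks",L(P((357,155),.1)),L(P((448,154),.1)),"red",L(P((397,197),.11)))
print("want tab world",M@[-.06,-.03]+p[:2])
go([*(P((327.5,198),.117)),.150],p[2]+np.pi/2)
E
```

```text
[ 0.56737189 -0.04345942  0.04853566] [-3.03821323 -3.13309526 -4.12189584  3.63263357  3.54908813  2.34404667
  3.61102094 -2.84358499]
tab [ 0.50858032 -0.07750919] [-0.0604 -0.0312]
stop top inner edge near +y [-0.0606 -0.0135] marks [-0.0364 -0.0007] [ 0.0362 -0.0009] red [-0.005  -0.0332]
want tab world [ 0.50889805 -0.07633508]
t 2.7 pos [ 0.5083 -0.0771  0.2054] F [-1.3 -0.1  0.5] shift [-0.4  0.3 55.4] tilt [-0.  0. -1.]
twist -0.01854396398512037
```

```bash
python3 -m inch '{"gripper":[1,1,1,1,1,1],"translation":[[0,0,25],[0,0,25],[0,0,16],[0,0,8],[0,0,5],[0,0,0]],"twist":[[0,0,-0.014],[0,0,0],[0,0,0],[0,0,0],[0,0,0],[0,0,0]]}'
python3 - <<'E'
from h import *
go([.5087,-.077,.117])
from station import sensors,read_camera
import cv2
c=read_camera("wrist");cv2.imwrite("pics/w2.png",cv2.resize(c["pixels"][120:300,210:450,::-1],None,fx=3,fy=3))
E
```

```text
time: 3.3
eef_pos: [0.5084, -0.0771, 0.1265]
ee_rot: [-2.169, -2.273, 0.0]
contact_force: [-0.4, -0.5, 0.4]
finger_gap: 0.0007
grasp_force: 0.0
t 3.3 pos [ 0.5084 -0.0771  0.1265] F [-0.4 -0.5  0.4] shift [0.1 0.3 9.5] tilt [-0.  0. -1.]
```

View pics/w2.png

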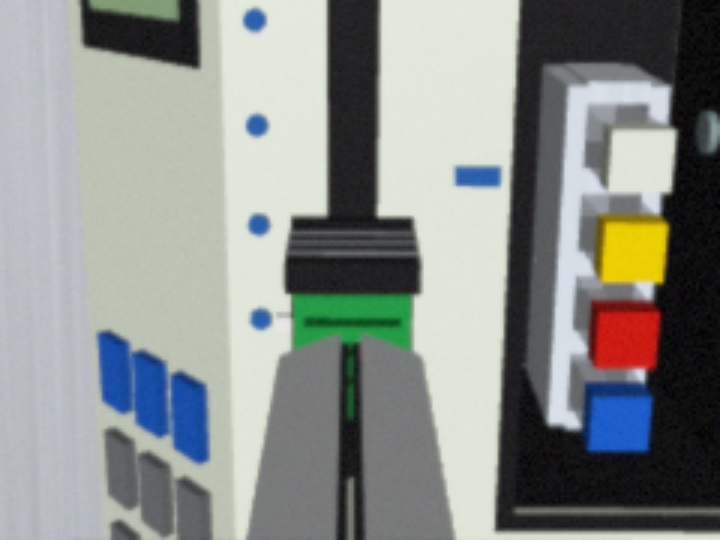

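The fingertips are centred over the tab, between the stops. Now I'll press.

```bash
python3 -m inch '{"gripper":[1,1,1,1],"translation":[[0,0,4],[0,0,3.5],[0,0,2],[0,0,0]],"twist":[[0,0,0],[0,0,0],[0,0,0],[0,0,0]]}'
python3 -m inch '{"gripper":[1,1,1],"translation":[[0,0,1.5],[0,0,1.5],[0,0,0]],"twist":[[0,0,0],[0,0,0],[0,0,0]]}'
```

```text
time: 3.75
eef_pos: [0.5083, -0.0772, 0.1169]
ee_rot: [2.168, 2.274, -0.0]
contact_force: [-0.6, -0.3, 3.0]
finger_gap: 0.0003
grasp_force: 1.6
time: 4.05
eef_pos: [0.5084, -0.0772, 0.114]
ee_rot: [2.167, 2.274, 0.0]
contact_force: [-2.4, -0.4, 5.5]
finger_gap: 0.0005
grasp_force: 2.6
```

```bash
python3 -m inch '{"gripper":[1,1],"translation":[[0,0,2],[0,0,0]],"twist":[[0,0,0],[0,0,0]]}'
python3 -m inch '{"gripper":[1,1,1,1,1,1,1,1],"translation":[[2,0,0],[2,0,0],[2,0,0],[2,0,0],[2,0,0],[2,0,0],[0,0,0],[0,0,0]],"twist":[[0,0,0],[0,0,0],[0,0,0],[0,0,0],[0,0,0],[0,0,0],[0,0,0],[0,0,0]]}'
```

```text
time: 4.25
eef_pos: [0.5084, -0.0772, 0.1121]
ee_rot: [2.167, 2.274, -0.0]
contact_force: [-2.6, 0.0, 7.6]
finger_gap: 0.0002
grasp_force: 3.3
time: 5.05
eef_pos: [0.5078, -0.0652, 0.1123]
ee_rot: [2.167, 2.274, 0.0]
contact_force: [-2.0, 0.8, 6.4]
finger_gap: 0.0003
grasp_force: 3.2
```

```bash
python3 -m inch '{"gripper":[1,1,1,1,1,1,1,1],"translation":[[2,0,0],[2,0,0],[2,0,0],[2,0,0],[2,0,0],[2,0,0],[2,0,0],[2,0,0]],"twist":[[0,0,0],[0,0,0],[0,0,0],[0,0,0],[0,0,0],[0,0,0],[0,0,0],[0,0,0]]}'
python3 - <<'E'
from h import *
go([.5087,-.077,.112])
from station import sensors,read_camera
import cv2
s=sensors.state();c=read_camera("wrist");cv2.imwrite("pics/w3.png",cv2.resize(c["pixels"][120:300,210:450,::-1],None,fx=3,fy=3)); np.save("w3T",wristT(c,s))
E
```

```text
time: 5.85
eef_pos: [0.5071, -0.0493, 0.1123]
ee_rot: [2.167, 2.274, -0.0]
contact_force: [-2.0, -1.8, 6.4]
finger_gap: 0.0004
grasp_force: 3.2
t 5.85 pos [ 0.5071 -0.0493  0.1123] F [-2.  -1.8  6.4] shift [-27.7   0.3   0.3] tilt [ 0. -0. -1.]
```

View pics/w3.png

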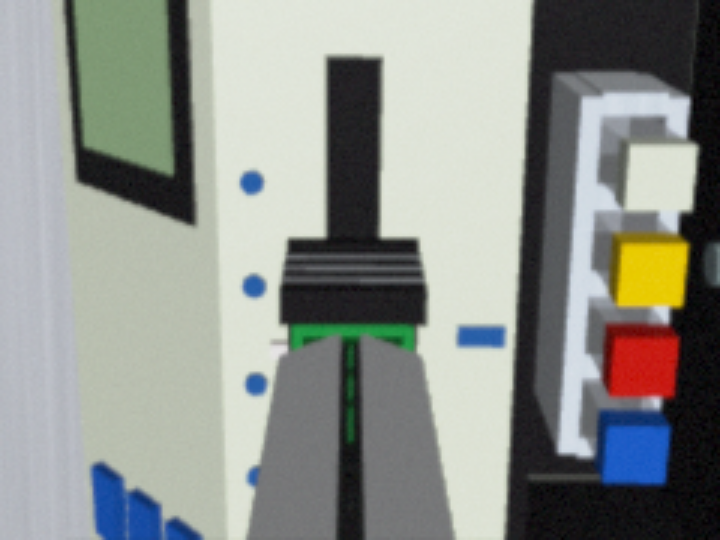

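The carriage is moving. The pointer is at v=342, between the 20 mm dot (383) and the 40 mm dot (286). I'll compute the red cuvette's offset from the mark at (481,336).

```bash
cat >m.py <<'E'
from h import *
from station import read_camera
import sys
def meas(red,mark,T,yaw=.046,c=read_camera("wrist")):
    P=lambda a,z:ray(c,((a[0]+.5)/3-.5+210,(a[1]+.5)/3-.5+120),z,T)[:2]
    d=P(red,.109)-P(mark,.1); print("red ahead of beam y mm",1000*(-np.sin(yaw)*d[0]+np.cos(yaw)*d[1]))
E
python3 -c "
from m import *
T=np.load('w3T.npy'); meas((642,361),(481,336),T); meas((660,175),(481,336),T)"
```

```text
red ahead of beam y mm -1.1866595298079756
red ahead of beam y mm 33.88571870295894
```

```bash
sed -i 's/P(red,.109)/P(red,.084)/' m.py; python3 -c "
from m import *
T=np.load('w3T.npy'); meas((642,361),(481,336),T); meas((660,175),(481,336),T)"
```

```text
red ahead of beam y mm -12.136905810929411
red ahead of beam y mm 27.733749168201484
```

```bash
python3 -m inch '{"gripper":[1,1,1,1,1,1],"translation":[[2,0,0],[2,0,0],[2,0,0],[2,0,0],[1.5,0,0],[0,0,0]],"twist":[[0,0,0],[0,0,0],[0,0,0],[0,0,0],[0,0,0],[0,0,0]]}'
python3 -m inch '{"gripper":[1,1,1,1,1,1,1],"translation":[[0,0,-3],[0,0,-3.7],[1.5,0,0],[1.5,0,0],[1.5,0,0],[1,0,0],[0,0,0]],"twist":[[0,0,0],[0,0,0],[0,0,0],[0,0,0],[0,0,0],[0,0,0],[0,0,0]]}'
python3 - <<'E'
from h import *
go([.5087,-.077,.112])
from station import sensors,read_camera
import cv2
s=sensors.state();c=read_camera("wrist");cv2.imwrite("pics/w4.png",cv2.resize(c["pixels"][120:300,210:450,::-1],None,fx=3,fy=3)); np.save("w4T",wristT(c,s))
E
```

```text
time: 6.6
eef_pos: [0.5067, -0.0397, 0.1123]
ee_rot: [2.167, 2.274, 0.0]
contact_force: [-3.0, -0.4, 7.0]
finger_gap: 0.0006
grasp_force: 3.2
time: 7.3
eef_pos: [0.5062, -0.034, 0.1185]
ee_rot: [-2.167, -2.274, 0.0]
contact_force: [-0.6, -0.4, -0.1]
finger_gap: 0.0005
grasp_force: 0.0
t 7.3 pos [ 0.5062 -0.034   0.1185] F [-0.6 -0.4 -0.1] shift [-43.1   0.4   6.5] tilt [-0.  0. -1.]
```

View pics/w4.png

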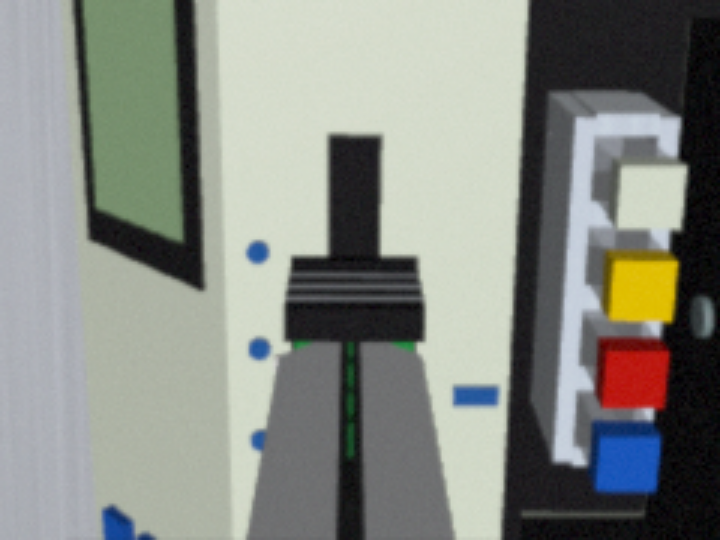

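The red stopper is at (633,373) and the mark at (476,396). The fingers are almost at the +y stop.

```bash
python3 -c "
from m import *
T=np.load('w4T.npy'); meas((633,373),(476,396),T); meas((649,195),(476,396),T)"
python3 -m inch '{"gripper":[1,1,1,1],"translation":[[0.7,0,0],[0.7,0,0],[0.7,0,0],[0,0,0]],"twist":[[0,0,0],[0,0,0],[0,0,0],[0,0,0]]}'
```

```text
red ahead of beam y mm -2.132759563870386
red ahead of beam y mm 37.50618175632292
time: 7.8
eef_pos: [0.5061, -0.032, 0.1186]
ee_rot: [-2.167, -2.274, -0.0]
contact_force: [0.9, 0.7, 0.3]
finger_gap: 0.0004
grasp_force: 0.0
```

```bash
python3 -m inch '{"gripper":[1,1,1,1],"translation":[[0.5,0,0],[0.5,0,0],[0.5,0,0],[0,0,0]],"twist":[[0,0,0],[0,0,0],[0,0,0],[0,0,0]]}'
python3 -m inch '{"gripper":[1,1,1],"translation":[[0.5,0,0],[0.5,0,0],[0,0,0]],"twist":[[0,0,0],[0,0,0],[0,0,0]]}'
```

```text
time: 8.2
eef_pos: [0.5061, -0.0304, 0.1187]
ee_rot: [-2.167, -2.274, -0.0]
contact_force: [-0.1, -0.3, 0.3]
finger_gap: 0.0007
grasp_force: 0.5
time: 8.5
eef_pos: [0.506, -0.0295, 0.1186]
ee_rot: [-2.167, -2.274, -0.0]
contact_force: [0.7, -1.0, 0.9]
finger_gap: 0.0002
grasp_force: 0.5
```

```bash
python3 -m inch '{"gripper":[1,1,1],"translation":[[0.5,0,0],[0.5,0,0],[0,0,0]],"twist":[[0,0,0],[0,0,0],[0,0,0]]}'
python3 -m inch '{"gripper":[1,1],"translation":[[0.5,0,0],[0,0,0]],"twist":[[0,0,0],[0,0,0]]}'
```

```text
time: 8.8
eef_pos: [0.506, -0.0285, 0.1187]
ee_rot: [-2.167, -2.274, -0.0]
contact_force: [0.7, -1.7, -0.3]
finger_gap: 0.0004
grasp_force: 0.5
time: 9.0
eef_pos: [0.506, -0.0282, 0.1186]
ee_rot: [2.167, 2.274, -0.0]
contact_force: [0.2, -3.4, 0.4]
finger_gap: 0.0004
grasp_force: 1.6
```

```bash
python3 -m inch '{"gripper":[1,1],"translation":[[0.5,0,0],[0,0,0]],"twist":[[0,0,0],[0,0,0]]}'
python3 -c "
from m import *
from station import sensors
import cv2
s=sensors.state();print(s['eef_pos'],s['contact_force']);c=read_camera('wrist');cv2.imwrite('pics/w5.png',cv2.resize(c['pixels'][120:300,210:450,::-1],None,fx=3,fy=3)); np.save('w5T',wristT(c,s))"
```

```text
time: 9.2
eef_pos: [0.506, -0.028, 0.1187]
ee_rot: [2.167, 2.274, -0.001]
contact_force: [0.1, -6.4, -0.7]
finger_gap: 0.0004
grasp_force: 3.0
[ 0.50598235 -0.02801349  0.11867779] [ 0.01561459 -6.53250156 -0.9898727 ]
```

```bash
python3 -m inch '{"gripper":[1,1,1,1,1,1],"translation":[[-2,0,0],[-4,0,-5],[0,0,-20],[0,0,-40],[0,0,-40],[0,0,0]],"twist":[[0,0,0],[0,0,0],[0,0,0],[0,0,0],[0,0,0],[0,0,0]]}'
python3 - <<'E'
from h import *
go([.685,-.038,.225])
from station import sensors,read_camera
import cv2
s=sensors.state();c=read_camera("wrist");cv2.imwrite("pics/w6.png",c["pixels"][:,:,::-1]); np.save("w6T",wristT(c,s))
E
```

```text
time: 9.9
eef_pos: [0.5079, -0.0338, 0.2291]
ee_rot: [2.163, 2.27, 0.008]
contact_force: [0.0, 1.0, -0.5]
finger_gap: 0.0
grasp_force: 0.0
t 9.9 pos [ 0.5079 -0.0338  0.2291] F [ 0.   1.  -0.5] shift [-12.7 176.6   5.6] tilt [ 0.008 -0.001 -1.   ]
```

View pics/w6.png

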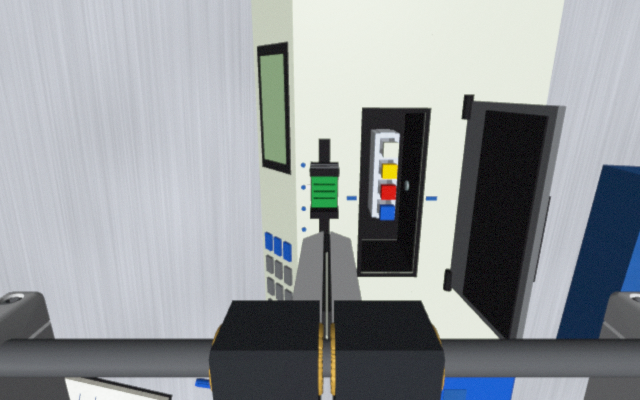

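Red is at (389,191) and the marks are at v=198. The tab looks up. Next: check the offset and the lid edge, whose far end is at (562,106).

```bash
python3 - <<'E'
from h import *
from station import read_camera
c=read_camera("wrist");T=np.load("w6T.npy");p=np.array([.567,-.0430,.046])
M=np.array([[np.cos(p[2]),-np.sin(p[2])],[np.sin(p[2]),np.cos(p[2])]])
L=lambda a,z:((ray(c,a,z,T)[:2]-p[:2])@M).round(4)
for a in((389.5,191.5),(391,149)):print(L(a,.084))
print(L((352,198),.1),L((431,198),.1),"tab/grip",L((324,191),.117))
for a in ((562,106),(555,103),(518,340)):print([L(a,z) for z in(.18,.19,.2)])
go([*(M@[.118,0]+p[:2]),.225],p[2]+np.pi/2)
print("photometer axes in world",M.tolist())
E
```

```text
[0.0014 0.0003]
[0.0007 0.0404]
[-0.035  -0.0011] [ 0.036  -0.0012] tab/grip [-0.0602  0.0103]
[array([0.0873, 0.083 ]), array([0.0808, 0.0835]), array([0.0743, 0.0839])]
[array([0.0826, 0.0848]), array([0.0763, 0.0852]), array([0.07  , 0.0856])]
[array([ 0.0863, -0.089 ]), array([ 0.0799, -0.081 ]), array([ 0.0735, -0.073 ])]
t 10.0 pos [ 0.5063 -0.0336  0.2241] F [ 1.1 -0.3 -0.6] shift [-12.6 178.2  -0.7] tilt [ 0.001  0.    -1.   ]
twist 0.002071046666870302
photometer axes in world [[0.9989421865475084, -0.045983779049604996], [0.045983779049604996, 0.9989421865475084]]
```

```bash
python3 -m inch '{"gripper":[1,1,1,1,1,1,1],"translation":[[-2.5,36,0],[-2.5,36,0],[-2.5,36,0],[-2.5,36,0],[-2.5,34,0],[0,0,0],[0,0,0]],"twist":[[0,0,0],[0,0,0],[0,0,0],[0,0,0],[0,0,0],[0,0,0],[0,0,0]]}'
python3 - <<'E'
from h import *
go([.6848,-.0376,.170],1.6168)
from station import sensors,read_camera
import cv2
s=sensors.state();c=read_camera("wrist");cv2.imwrite("pics/w7.png",c["pixels"][:,:,::-1]); np.save("w7T",wristT(c,s))
E
```

```text
time: 10.7
eef_pos: [0.6841, -0.0375, 0.2211]
ee_rot: [-2.165, -2.272, 0.003]
contact_force: [-0.5, -0.2, 0.1]
finger_gap: 0.0003
grasp_force: 0.0
t 10.7 pos [ 0.6841 -0.0375  0.2211] F [-0.5 -0.2  0.1] shift [-0.2  0.8 51.1] tilt [-0.004  0.001 -1.   ]
twist 0.002113833503898377
```

View pics/w7.png

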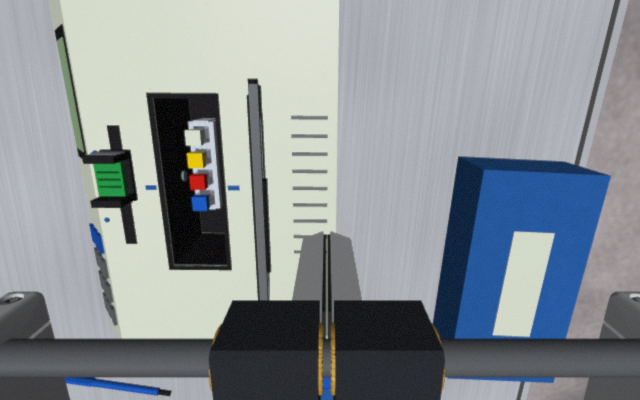

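The fingers are clear behind the lid (lid at column 260, fingers at 327). I'll lower, then push the lid forward.

```bash
python3 -m inch '{"gripper":[1,1,1,1,1],"translation":[[0,0,15],[0,0,15],[0,0,15],[0,0,6],[0,0,0]],"twist":[[0,0,0],[0,0,0],[0,0,0],[0,0,0],[0,0,0]]}'
python3 -m inch '{"gripper":[1,1,1,1,1,1,1,1],"translation":[[0,-6,0],[0,-6,0],[0,-5,0],[0,-5,0],[0,-5,0],[0,-5,0],[0,-5,0],[0,-5,0]],"twist":[[0,0,0],[0,0,0],[0,0,0],[0,0,0],[0,0,0],[0,0,0],[0,0,0],[0,0,0]]}'
```

```text
time: 11.25
eef_pos: [0.6841, -0.0375, 0.1715]
ee_rot: [-2.167, -2.273, 0.002]
contact_force: [0.3, -1.0, -0.1]
finger_gap: 0.0003
grasp_force: 0.0
time: 12.05
eef_pos: [0.6423, -0.0395, 0.1727]
ee_rot: [2.167, 2.274, 0.0]
contact_force: [1.3, -0.3, 1.3]
finger_gap: 0.0007
grasp_force: 0.7
```

```bash
python3 -c "
from h import *
p=np.array([.567,-.0430]);a=np.array([np.cos(.046),np.sin(.046)])
go([*(p+a*.0765),.170],1.6168)"
```

```text
t 12.05 pos [ 0.6423 -0.0395  0.1727] F [ 1.3 -0.3  1.3] shift [0.  1.1 2.7] tilt [ 0. -0. -1.]
twist 0.002016585999990106
```

```bash
python3 -m inch '{"gripper":[1,1,1,1,1,1,1,1],"translation":[[0,-6,0.5],[0,-6,1],[0,-6,1.5],[0,-5.5,2],[0,-5,2],[0,-5,3],[0,-5,3],[0,0,0]],"twist":[[0,0,0],[0,0,0],[0,0,0],[0,0,0],[0,0,0],[0,0,0],[0,0,0],[0,0,0]]}'
python3 -c "
from h import *
p=np.array([.567,-.0430]);a=np.array([np.cos(.046),np.sin(.046)])
go([*(p+a*.0279),.1532],1.6168)"
```

```text
time: 12.85
eef_pos: [0.6035, -0.0414, 0.1591]
ee_rot: [-2.167, -2.273, 0.001]
contact_force: [-1.0, 0.7, -0.2]
finger_gap: 0.0006
grasp_force: 0.0
t 12.85 pos [ 0.6035 -0.0414  0.1591] F [-1.   0.7 -0.2] shift [ 0.1 -8.6  5.9] tilt [-0.001  0.    -1.   ]
twist 0.0018892120265867618
```

```bash
python3 -m inch '{"gripper":[1,1,1,1,1,1,1,1],"translation":[[0,-4.5,3],[0,-4.5,3],[0,-4,4.5],[0,-4,4.5],[0,-3.5,4.5],[0,-3,5],[0,-2.5,5],[0,0,0]],"twist":[[0,0,0],[0,0,0],[0,0,0],[0,0,0],[0,0,0],[0,0,0],[0,0,0],[0,0,0]]}'
python3 - <<'E'
from h import *
p=np.array([.567,-.0430]);a=np.array([np.cos(.046),np.sin(.046)])
go([*(p+a*.0088),.1242],1.6168)
from station import sensors,read_camera
import cv2
c=read_camera("wrist");cv2.imwrite("pics/w8.png",c["pixels"][:,:,::-1])
E
```

```text
time: 13.65
eef_pos: [0.5777, -0.0426, 0.1292]
ee_rot: [-2.167, -2.273, 0.001]
contact_force: [0.3, -0.8, 0.2]
finger_gap: 0.0006
grasp_force: 0.0
t 13.65 pos [ 0.5777 -0.0426  0.1292] F [ 0.3 -0.8  0.2] shift [ 0.1 -1.9  5. ] tilt [-0.001  0.    -1.   ]
twist 0.0019492694356140206
```

View pics/w8.png

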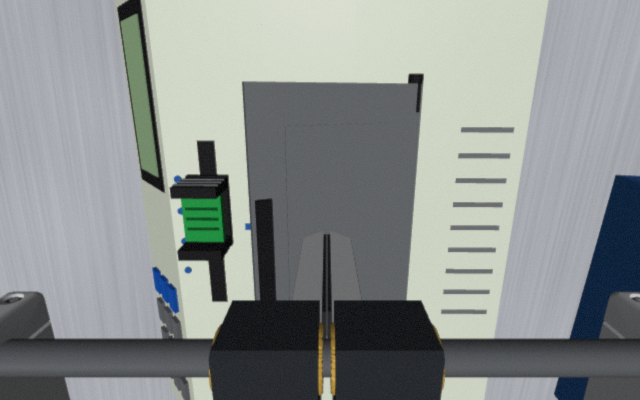

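The lid is following the finger, about 18° from shut, and the tab and grip are clear of it. Now the last part, gently.

```bash
python3 -m inch '{"gripper":[1,1,1,1,1,1,1],"translation":[[0,-2,4],[0,-2,4],[0,-1,4],[0,-1,3],[0,-0.5,3],[0,0,2],[0,0,0]],"twist":[[0,0,0],[0,0,0],[0,0,0],[0,0,0],[0,0,0],[0,0,0],[0,0,0]]}'
python3 -m inch '{"gripper":[1,1,1],"translation":[[0,0,1],[0,0,1],[0,0,0]],"twist":[[0,0,0],[0,0,0],[0,0,0]]}'
```

```text
time: 14.4
eef_pos: [0.5716, -0.0429, 0.1098]
ee_rot: [-2.167, -2.274, 0.001]
contact_force: [0.5, 0.5, 1.4]
finger_gap: 0.0004
grasp_force: 0.0
time: 14.7
eef_pos: [0.5717, -0.0429, 0.108]
ee_rot: [-2.167, -2.274, 0.0]
contact_force: [0.4, -0.1, 0.1]
finger_gap: 0.0003
grasp_force: 0.0
```

```bash
python3 -m inch '{"gripper":[1,1,1],"translation":[[0,0,0.7],[0,0,0.7],[0,0,0]],"twist":[[0,0,0],[0,0,0],[0,0,0]]}'
python3 -m inch '{"gripper":[1,1],"translation":[[0,0,0.6],[0,0,0]],"twist":[[0,0,0],[0,0,0]]}'
```

```text
time: 15.0
eef_pos: [0.5718, -0.0429, 0.1072]
ee_rot: [2.167, 2.274, 0.0]
contact_force: [-3.3, -0.2, 6.5]
finger_gap: 0.0008
grasp_force: 2.8
time: 15.2
eef_pos: [0.5718, -0.0429, 0.1071]
ee_rot: [2.167, 2.274, 0.0]
contact_force: [-5.5, -0.1, 10.6]
finger_gap: 0.0007
grasp_force: 5.4
```

It stopped hard at z = 0.107, which is the shut lid's height. I'll lift off and hand in.

```bash
python3 -m inch '{"gripper":[1,1,1,1,1,1],"translation":[[0,0,-3],[0,0,-15],[0,0,-35],[0,0,-35],[0,0,0],[0,0,0]],"twist":[[0,0,0],[0,0,0],[0,0,0],[0,0,0],[0,0,0],[0,0,0]]}'
python3 -c "
from station import workorder
print(workorder.hand_in())"
```

```text
time: 15.8
eef_pos: [0.5719, -0.0429, 0.1943]
ee_rot: [2.167, 2.274, 0.001]
contact_force: [0.7, 0.1, -0.7]
finger_gap: 0.0002
grasp_force: 0.0
the job is handed in; nothing more can be done
None
```

I moved the red cuvette into the beam (carriage at 0.040 m, stopped hard at the detent with the tab up), shut the lid until it met its stop at the expected height, and handed the job in at about 16 s; contact readings stayed near 12 N or less, and I took no picture after the lid closed.

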